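# Wedge a bending die flush in its bed

### The job

Turn the black dial clockwise until its pointer meets the white line on its housing and leave it there, then take the steel wedge from its wooden rack and slide it, thin end down, into the gap between die and stop blocks, at the stop where the gap is wide enough, until its foot is nearly on the bed. Push so that the wedge presses the die flush against the back fence, and finish still holding the wedge and keeping up the push: do not let go. Leave the can, jar and wrench alone.

Things in the scene. Friction and masses are not known exactly. Their poses are not given: they have to be found in the camera images.
- bed: Fixed green bed plate, 200 x 255 x 12 mm: x -100..100, y -85..170 mm, top at z 12 mm; origin on the bench. x axis from the stops towards the fence, y along the fence. In order of x: two stop blocks, gap, loose die, fence. Dial housing (84 mm round, top at z 47 mm) at x 45, y 125 mm. Oiled metal: friction on the bed about 0.2.
- dial (a joint): Dial angle, rad: 0 = pointer towards the bed's -x, growing clockwise seen from above. The white index line on the housing is at 1.30. Starts 0.6 to 1.1 short of it, turns on to 1.6. Stiff (0.14 N m), stays where left. Each rad moves the fence 3.5 mm to the bed's +x, widening the space for die and wedge.
- dial_grip (a point): On the dial's axis at the middle of its bar grip: black bar 44 mm long, 13 mm thick, reaching 14 mm above and 18 mm below this point, on a 48 mm disc. Frame turns with the dial: x along the bar, pointer (nose and white line) at its -x end, z up.
- fence: Steel back fence, 120 mm long (y), 51 mm high, sliding along the bed's x by the dial alone. Origin at the foot of its flat face, mid-length, 12 mm above the bench; the face looks to its -x. x, y, z parallel to the bed's.
- slim_stop: Fixed steel block, 45 mm thick (x), 52 mm long (y), 49 mm high, on the bed 29 mm to the +y or -y side of its middle (varies). Axes as the bed's; origin on the bed top at mid-length. Its face towards the die is at its x = +27.5 mm. Gap from this face to the die: 13.5 to 15.5 mm at the start, 20 mm with dial on its line and die flush. The wedge goes in here.
- thick_stop: Fixed steel block beside the slim one, same length and height but 57.8 mm thick: its face towards the die is at its x = +40.3 mm. The gap here is 7.2 mm with dial on its line and die flush, less before: too narrow for the wedge.
- die_center (a point): Centre of the loose aluminium die standing on the bed: 45 mm (x) by 110 mm (y) by 49 mm high, about 0.6 kg, lengthwise vee on top (both long top edges at full height); axes as the bed's at the start. It starts up to 4 mm short of the fence. Flush: its +x side flat on the fence face, this point 22.5 mm from the face.
- wedge_center (a point): Centre, 50 mm above the foot, of the loose steel wedge: 100 mm high (z up), 36 mm wide (y), about 0.4 kg. Thickness (x), symmetric: 9 mm at the foot, growing evenly to 22 mm at 52 mm up, then a straight head 22 mm thick. Either way round is the same. With dial set and die flush it jams at the slim stop with its foot about 5 mm above the bed's top.
- spray_can: Bystander: aluminium can, 60 mm diameter, 120 mm high, origin under its centre.
- jar: Bystander: white jar, 56 mm diameter, 70 mm high, origin under its centre.
- wrench: Bystander: wrench lying on the bench along its own x, about 180 mm long.
- rack: Fixed wooden rack that the wedge stands in, thin end down: 75 (x) x 80 (y) x 26 mm high, origin under its centre. Slot 17 x 40 mm, floor 6 mm above the bench; the wedge lifts straight out.
Not all that is in view belongs to the job. What is shaped like the part that bears wedge_center but purple or red is not meant.

How it is judged:
By the outcome, as a careful person would: the job done as asked, in the order asked, and still so for the second after the job is handed in, while the arm keeps its last pose, push and grip.
It also fails if it takes over 61 s, if anything falls off the work surface, if the arm or the gripper's body presses on something with over 40 N, if the wrist force passes 120 N, or if a joint passes its speed limit or range.

### The arm

A 6-joint arm with a two-finger parallel gripper is mounted at the origin on the work surface. World frame = base frame: x ahead of the robot, y to its left, z up, the work surface at z = 0. Lengths are in mm, angles in rad, forces in N, time in s.
With the tool pointing down it reaches from about 300 to 825 mm from the base axis. Payload 5.4 kg.
Tool frame: the origin (TCP) lies midway between the tips of the shut fingers; the grasp point (between the pads) lies 19 mm behind it; z points along the fingers, y is the line along which they close (so a half turn about z gives the same grasp; the last joint's range is limited). The gripper opens to 92 mm and grips with 3 to 60 N. Pads are 20 mm wide; open, the fingers measure 128 mm over their backs; the gripper's body (75 mm by 189 mm) begins 69 mm behind the grasp point.
Start: joints at [-1.473, 0.158, 1.597, -0, 1.386, -0.21], TCP at [174.18, -547.967, 214.601] pointing down, gripper open.
Joint ranges: [-2.91, 2.91], [-0.94, 2.29], [0.18, 2.7], [-1.29, 4.43], [0.17, 2.64], [-3, 3]. Speed limits (rad/s): [2.57, 2.57, 3.14, 3.14, 3.14, 3.14].

### API

Orientations are given as a unit quaternion [x, y, z, w].
In Python, from rig import * gives the robot as it stands. The module is installed in compiled form; this text tells all that it offers.
- The arm moves only by the shell command python3 -m jog 'ROWS'. ROWS is JSON, a list of rows, each a list of 3 entries, a list of its own where there are three numbers: the closure, from -1 (fully open) to 1 (shut), then the shift along the tool's x, y, z in cm, then the turn about the tool's z in rad. In form: [[jaw, [dx, dy, dz], spin], ...]. A call has 1 to 8 rows; each row is the pose to reach, as a shift and turn from the pose commanded when the call began, along the tool's axes at that moment; what a row does not reach only later rows make up. A row lasts 1/10 s, in which the tool goes at most 50 mm and 8.59 degrees, less where a joint would pass 70% of its speed; a pose out of reach is approached as far as the arm can. A call with a gripper value outside its range is refused whole. The fingers move at their own pace and stop on an object; the grip force is fixed at half the most. Time passes only in rows, so rows that repeat a pose let the fingers close. It gives the time, the measured TCP pose, the force, the opening and the grip force at its end, in the units of the state.
- get_state(): the state, without advancing time (a new reading comes with each control period).
- get_image(name): name is "scene" or "top"; returns a dict with "img" (420x560x3 uint8, red, green, blue), "mtx" (3x3 intrinsics, pixels), "extrinsics" (4x4, takes a point from camera to world coordinates). Camera axes: x right, y down, z forward; pixel columns grow to the right and rows downward; lengths in mm; the calibration is good to about 2 mm. A picture is of the moment at which its call begins. There is no depth.
- finish_job(): hands the job in; it is judged then, once.
Trained networks look in the newest picture that a camera, given by its name, has taken for a name from the list of things; names that differ only in an ending like _2 or _b are one class to them, and where a whole thing is asked for, a point or a joint stands for the part that bears it (a point fixed in the world has none). Each returns a list of dicts, best first, with "score" (0 to 1); they miss things now and then, are a little off and sometimes report something else, mostly with a low value. They report only what shows in the picture. A call takes as long as a camera call. They do not tell look-alikes from the thing itself.
- recognise(camera, target): "at" ([row, column] as shares, 0 to 1, of the picture: columns of its width, rows of its height, amid what is visible of it).
The state is a dict: "time": time; "joints": joint angles; "joint_vel": joint speeds; "joint_efforts": joint torques, N m; "tool_pos": TCP position; "orientation": TCP orientation; "ft_force": force on the tool from outside, world axes, zero at the start; "ft_torque": the same for the moment, N m; "grip_width": opening from 0.0 (shut) to 1.0 (fully open); "gripper_force": force on a finger pad.
Only numpy, scipy, OpenCV 4.12 (cv2) and the standard library are available. Lean on these libraries where they do the work, as an engineer would, in place of code of your own. Each camera call takes 0.05 s, during which the arm holds its last target. There are 200 camera calls.

## Working session

There is one attempt and no reset: what is moved stays moved. The work goes in short steps, Python scripts to look and compute and a shell command to move; the robot and the scene stay as the last step left them, time stands still between calls to the robot, and variables do not carry over. Pictures are saved under pics/ and viewed, at most 10 in all, crops included, and the job is handed in when it is done.

```bash
mkdir -p pics
python3 - <<'E'
from rig import *
import cv2,numpy as np
s=get_state();print({k:np.round(v,3).tolist() for k,v in s.items()})
for n in("scene","top"):
    d=get_image(n);cv2.imwrite(f"pics/{n}0.png",d["img"][:,:,::-1]);print(n,np.round(d["mtx"],1).tolist(),np.round(d["extrinsics"],3).tolist())
    for t in("wedge_center","dial_grip","rack","die_center","slim_stop","thick_stop","fence"):
        print(t,[(round(r["at"][1]*560),round(r["at"][0]*420),round(r["score"],2)) for r in recognise(n,t)])
E
```

```text
{'time': 0.0, 'joints': [-1.473, 0.159, 1.598, -0.0, 1.386, -0.21], 'joint_vel': [0.001, 0.001, -0.001, -0.001, 0.0, 0.001], 'joint_efforts': [-0.001, -38.557, -32.212, 0.07, 0.038, -0.0], 'tool_pos': [174.106, -547.359, 213.632], 'orientation': [0.988, 0.153, 0.0, -0.001], 'ft_force': [-0.38, 0.453, 0.05], 'ft_torque': [0.015, -0.01, 0.059], 'gripper_force': 0.0, 'grip_width': 1.0}
scene [[499.5, 0.0, 284.5], [0.0, 499.5, 206.6], [0.0, 0.0, 1.0]] [[0.87, 0.41, -0.275, 885.995], [0.493, -0.738, 0.461, -582.832], [-0.014, -0.536, -0.844, 1217.558], [0.0, 0.0, 0.0, 1.0]]
wedge_center [(193, 306, 0.86), (156, 292, 0.61), (229, 331, 0.6)]
dial_grip [(316, 204, 0.63)]
rack [(203, 321, 0.97)]
die_center [(289, 237, 0.74)]
slim_stop [(264, 243, 0.69)]
thick_stop [(273, 222, 0.71)]
fence [(307, 250, 0.92), (317, 203, 0.2)]
top [[400.6, 0.0, 274.7], [0.0, 400.6, 209.8], [0.0, 0.0, 1.0]] [[-0.002, -0.994, 0.105, 436.654], [-1.0, 0.001, -0.008, 19.597], [0.008, -0.105, -0.994, 973.86], [0.0, 0.0, 0.0, 1.0]]
wedge_center [(426, 285, 0.9), (422, 191, 0.79), (421, 237, 0.62)]
dial_grip [(234, 185, 0.67)]
rack [(405, 243, 0.73)]
die_center [(293, 195, 0.72), (335, 279, 0.4), (286, 179, 0.18)]
slim_stop [(308, 220, 0.93)]
thick_stop [(283, 222, 0.73)]
fence [(286, 180, 0.91)]
```

Run:
```python
import cv2,numpy as np
t=cv2.imread("pics/top0.png")[130:340,190:470];s=cv2.imread("pics/scene0.png")[160:370,110:390]
f=lambda a:cv2.resize(a,(800,600),interpolation=cv2.INTER_CUBIC)
cv2.imwrite("pics/t1.png",f(t));cv2.imwrite("pics/s1.png",f(s))
```

```text
(no output)
```

View pics/t1.png

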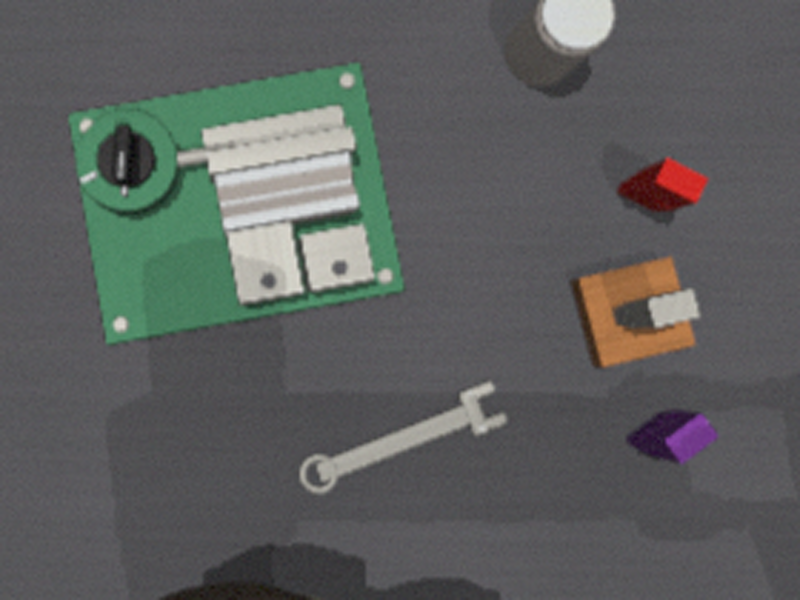

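View pics/s1.png

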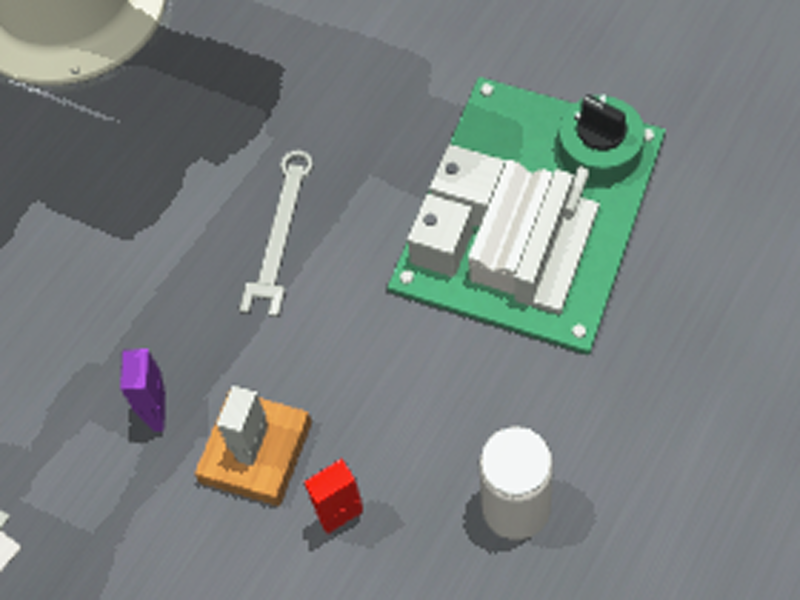

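The steel wedge is the grey block in the rack at about (425,238) in the top view. The look-alikes are red at (431,193) and purple at (432,284). I choose the grey one, because it stands in the wooden rack and the crop shows it clearly. The slim stop is the right-hand block at (308,221), on the −y side. The dial is at (234,185), with its pointer roughly towards image-down.

```bash
cat > h.py <<'E'
from rig import *
import numpy as np, cv2
from scipy.optimize import least_squares
from scipy.spatial.transform import Rotation as R
def proj(d,P):
    E=np.array(d["extrinsics"]);p=(np.atleast_2d(P)-E[:3,3])@E[:3,:3];q=p@np.array(d["mtx"]).T
    return q[:,:2]/q[:,2:]
def back(d,uv,z):
    E=np.array(d["extrinsics"]);r=E[:3,:3]@np.linalg.inv(d["mtx"])@np.array([*uv,1.]);o=E[:3,3]
    return o+r*(z-o[2])/r[2]
def T(p,P): # planar pose x,y,yaw
    c,s=np.cos(p[2]),np.sin(p[2]);P=np.atleast_2d(P).astype(float)
    return np.c_[p[0]+c*P[:,0]-s*P[:,1],p[1]+s*P[:,0]+c*P[:,1],P[:,2]]
def go(x,y,z,head):
    s=get_state();M=R.from_quat(s["orientation"]).as_matrix();h=np.arctan2(M[1,0],M[0,0])
    d=(M.T@(np.array([x,y,z])-s["tool_pos"]))/10
    print("t",round(s["time"],2),"shift cm",d.round(2),"spin",round((h-head+np.pi)%(2*np.pi)-np.pi,3),"F",np.round(s["ft_force"],1))
E
python3 - <<'E'
from h import *
D={n:get_image(n) for n in("top","scene")}
off={"top":(190,130),"scene":(110,160)}
px=lambda n,c:np.array(off[n])+np.array(c)*.35
cor=[[-100,-85,12],[100,-85,12],[100,170,12],[-100,170,12]]
obs={"top":[(402,290),(358,65),(70,115),(107,342)],"scene":[(388,291),(590,352),(665,128),(479,78)]}
for ns in(["top"],["scene"],["top","scene"]):
    f=lambda p:np.concatenate([(proj(D[n],T(p,cor))-px(n,obs[n])).ravel() for n in ns])
    r=least_squares(f,[500,0,.17]);print(ns,r.x.round(3),r.fun.round(1))
bed=r.x
# dial grip: top face of bar centre in both
for n,c in(("top",(124,150)),("scene",(603,113))):
    for z in(70,80,90): print(n,z,back(D[n],px(n,c),z).round(1))
print("dial axis",T(bed,[[45,125,0]]).round(1))
# rack
rc=[[-37.5,-40,26],[37.5,-40,26],[37.5,40,26],[-37.5,40,26]]
robs={"top":[(694,346),(672,259),(580,281),(601,366)]}
f=lambda p:(proj(D["top"],T(p,rc))-px("top",robs["top"])).ravel()
r=least_squares(f,[400,-350,.2]);print("rack",r.x.round(3),r.fun.round(1))
wt={"top":(673,308),"scene":(242,408)}
for n in wt: print("wedge",n,back(D[n],px(n,wt[n]),106).round(1))
E
```

```text
['top'] [ 5.67881e+02 -2.40410e+01  1.74000e-01] [ 0.9  0.6  0.9 -1.  -1.1 -0.7 -0.7  1. ]
['scene'] [ 5.70952e+02 -2.50750e+01  1.85000e-01] [-0.3 -0.4  0.6  0.3  0.3  0.3 -0.6 -0.3]
['top', 'scene'] [ 5.69183e+02 -2.43630e+01  1.79000e-01] [ 1.2 -0.2  0.7 -1.6 -1.1 -0.9 -0.3  0.8 -0.9 -1.2 -0.2 -0.1  0.2  0.2
 -0.6 -0.8]
top 70 [594.7 106.2  70. ]
top 80 [592.9 105.3  80. ]
top 90 [591.2 104.3  90. ]
scene 70 [589.2 111.8  70. ]
scene 80 [591.8 105.8  80. ]
scene 90 [594.4  99.7  90. ]
dial axis [[591.2 106.7   0. ]]
rack [ 4.65620e+02 -3.15317e+02  2.15000e-01] [ 0.3  0.3 -0.  -0.2 -0.4 -0.7  0.1  0.6]
wedge top [ 466.8 -314.8  106. ]
wedge scene [ 471.9 -312.6  106. ]
```

Run:
```python
from h import *
go(330,-310,214,.307+1.0)
D=get_image("top");
c=D["img"][150:220,195:275,::-1];s=get_image("scene")["img"][180:240,280:360,::-1]
a=cv2.resize(c,(400,350),interpolation=cv2.INTER_CUBIC);b=cv2.resize(s,(400,300),interpolation=cv2.INTER_CUBIC)
cv2.imwrite("pics/d1.png",np.hstack([a,np.vstack([b,np.zeros((50,400,3),np.uint8)])]))
```

```text
t 0.9 shift cm [ 22.06 -17.95   0.06] spin -0.999 F [-0.2 -0.4  0.3]
```

View pics/d1.png

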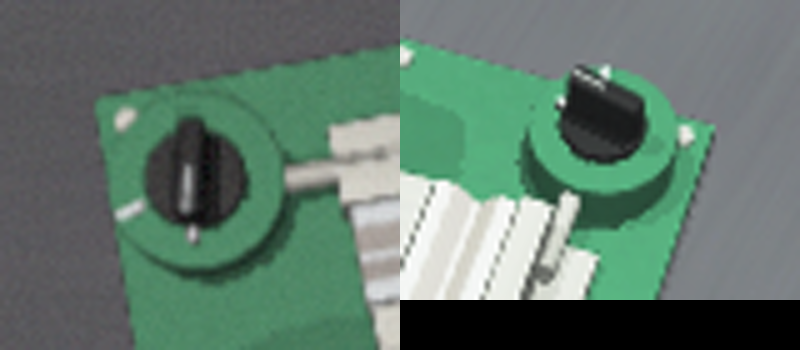

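The crop shows the dial bar running from (190,120) to (187,220), with its pointer almost straight down in the image. That puts the dial at about 0.21 rad. The white line is at lower left, at (130,211).

```bash
python3 -m jog '[[0,[22,-18,0],-1.0],[0,[22,-18,0],-1.0],[0,[22,-18,0],-1.0],[0,[22,-18,0],-1.0],[0,[22,-18,0],-1.0],[0,[22,-18,0],-1.0],[0,[22,-18,0],-1.0]]'; python3 -c "
from h import *
go(460,-100,200,2.2)"
```

```text
time: 1.7
tool_pos: [331.1, -306.5, 214.7]
orientation: [0.791, 0.612, 0.001, 0.0]
ft_force: [-0.5, -1.1, 0.9]
grip_width: 0.502
gripper_force: 0.0
t 1.7 shift cm [23.22  7.31  1.5 ] spin -0.882 F [-0.5 -1.1  0.9]
```

```bash
python3 -m jog '[[0,[23,7,1.5],-0.9],[0,[23,7,1.5],-0.9],[0,[23,7,1.5],-0.9],[0,[23,7,1.5],-0.9],[0,[23,7,1.5],-0.9],[0,[23,7,1.5],-0.9],[0,[23,7,1.5],-0.9]]'; python3 -c "
from h import *
go(591.5,106,150,3.105)"
```

```text
time: 2.4
tool_pos: [457.0, -104.8, 199.5]
orientation: [0.449, 0.894, -0.0, -0.0]
ft_force: [0.4, 0.1, 0.7]
grip_width: 0.498
gripper_force: 0.0
t 2.4 shift cm [ 8.87 23.38  4.95] spin -0.894 F [0.4 0.1 0.7]
```

```bash
python3 -m jog '[[0,[8.9,23.4,5],-0.9],[0,[8.9,23.4,5],-0.9],[0,[8.9,23.4,5],-0.9],[0,[8.9,23.4,5],-0.9],[0,[8.9,23.4,5],-0.9],[0,[8.9,23.4,5],-0.9],[0,[8.9,23.4,5],-0.9],[0,[8.9,23.4,5],-0.9]]'; python3 -c "
from h import *
go(591.5,106,58,3.105)
a=[get_image(n)['img'][130:250,a:a+160,::-1] for n,a in(('top',150),('scene',240))]
cv2.imwrite('pics/d2.png',cv2.resize(np.hstack(a),(800,300),interpolation=cv2.INTER_CUBIC))"
```

```text
time: 3.2
tool_pos: [591.9, 103.7, 149.8]
orientation: [0.02, 1.0, -0.0, 0.0]
ft_force: [0.1, -0.1, 0.9]
grip_width: 0.502
gripper_force: 0.0
t 3.2 shift cm [0.05 0.24 9.18] spin -0.004 F [ 0.1 -0.1  0.9]
```

View pics/d2.png

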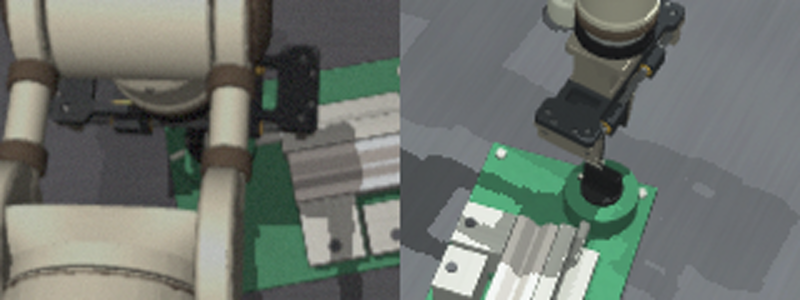

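The gripper is above the dial, which sits at about (600,185) in the scene half of the picture. The fence and die are clear of the fingers, so I descend and close.

```bash
python3 -m jog '[[0,[0,0.2,4],0],[0,[0,0.2,7],0],[0,[0,0.2,8],0],[0,[0,0.2,9.1],0],[0,[0,0.2,9.1],0],[0,[0,0.2,9.1],0]]'; python3 -m jog '[[1,[0,0,0],0],[1,[0,0,0],0],[1,[0,0,0],0],[1,[0,0,0],0],[1,[0,0,0],0],[1,[0,0,0],0]]'
```

```text
time: 3.9
tool_pos: [593.0, 106.6, 60.0]
orientation: [0.017, 1.0, 0.0, 0.001]
ft_force: [-0.0, 0.5, 0.8]
grip_width: 0.501
gripper_force: 0.0
time: 4.5
tool_pos: [592.1, 107.4, 58.9]
orientation: [0.017, 1.0, 0.0, 0.0]
ft_force: [0.3, 3.0, 2.3]
grip_width: 0.142
gripper_force: 30.0
```

```bash
python3 -m jog '[[1,[0,0,0],0.14],[1,[0,0,0],0.28],[1,[0,0,0],0.42],[1,[0,0,0],0.56],[1,[0,0,0],0.7],[1,[0,0,0],0.84],[1,[0,0,0],0.97],[1,[0,0,0],1.05]]'; python3 -c "
from h import *
s=get_state();go(591.5,106,58,2.02);print(s['ft_torque'],s['ft_force'])"
```

```text
time: 5.3
tool_pos: [591.4, 106.1, 58.9]
orientation: [0.517, 0.856, -0.001, -0.0]
ft_force: [-4.4, -2.2, 3.8]
grip_width: 0.142
gripper_force: 30.0
t 5.3 shift cm [-0.02  0.01  0.09] spin 0.034 F [-4.4 -2.2  3.8]
[-0.27003702  0.52961227  0.14824502] [-4.4016373  -2.15103357  3.77071254]
```

```bash
python3 -m jog '[[1,[0,0,0],0.04],[1,[0,0,0],0.04],[1,[0,0,0],0.04],[0.2,[0,0,0],0.04],[0.2,[0,0,0],0.04],[0.2,[0,0,0],0.04],[0.2,[0,0,-4],0.04],[0.2,[0,0,-8],0.04]]';  python3 -m jog '[[0.2,[0,0,-5],0],[0.2,[2,-5,-5],0],[0.2,[4,-10,-5],0],[0.2,[4,-15,-5],0]]'; python3 -c "
from h import *
go(591.5,106,58,2.02)
D=[get_image(n) for n in('top','scene')]
a=[cv2.resize(D[0]['img'][150:220,195:275,::-1],(400,350),interpolation=cv2.INTER_CUBIC),cv2.resize(D[1]['img'][170:240,280:360,::-1],(400,350),interpolation=cv2.INTER_CUBIC)]
cv2.imwrite('pics/d3.png',np.hstack(a))"
```

```text
time: 6.1
tool_pos: [590.6, 106.9, 137.9]
orientation: [0.533, 0.846, -0.001, -0.002]
ft_force: [0.4, -1.0, 0.5]
grip_width: 0.396
gripper_force: 0.0
time: 6.5
tool_pos: [444.5, 81.6, 188.7]
orientation: [0.532, 0.847, 0.0, 0.0]
ft_force: [-1.4, -0.9, 0.6]
grip_width: 0.398
gripper_force: 0.0
t 6.5 shift cm [-4.19 14.28 13.09] spin 0.0 F [-1.4 -0.9  0.6]
```

View pics/d3.png

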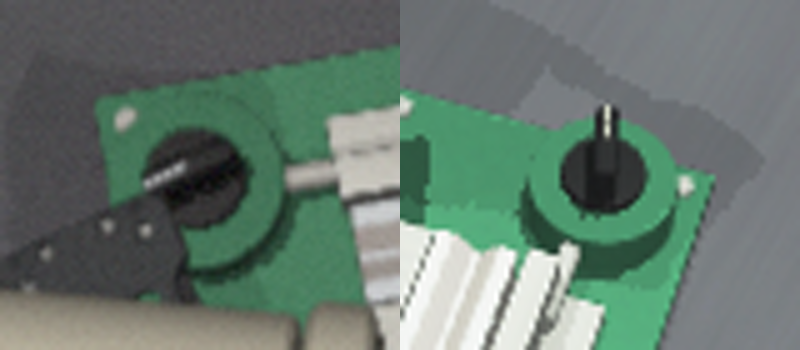

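```bash
python3 -c "
from h import *
go(469,-314,190,1.786)"
```

```text
t 6.6 shift cm [-36.86 -14.4   -0.41] spin 0.232 F [ 0.1 -0.1  0.4]
```

```bash
python3 -m jog '[[0,[-36.9,-14.4,0],0.23],[0,[-36.9,-14.4,0],0.23],[0,[-36.9,-14.4,0],0.23],[0,[-36.9,-14.4,0],0.23],[0,[-36.9,-14.4,0],0.23],[0,[-36.9,-14.4,0],0.23],[0,[-36.9,-14.4,0],0.23],[0,[-36.9,-14.4,0],0.23]]'; python3 -c "
from h import *
go(469,-314,63,1.786)
D=[get_image(n) for n in('top','scene')]
for d,n in zip(D,'ts'): cv2.imwrite('pics/f4%s.png'%n,d['img'][:,:,::-1])
a=[cv2.resize(D[0]['img'][150:220,195:275,::-1],(400,350),interpolation=cv2.INTER_CUBIC),cv2.resize(D[1]['img'][240:350,130:240,::-1],(400,350),interpolation=cv2.INTER_CUBIC)]
cv2.imwrite('pics/d4.png',np.hstack(a))"
```

```text
time: 7.4
tool_pos: [476.2, -317.1, 188.7]
orientation: [0.627, 0.779, 0.0, 0.001]
ft_force: [0.2, 1.1, -0.2]
grip_width: 0.5
gripper_force: 0.0
t 7.4 shift cm [ 0.47 -0.65 12.56] spin 0.001 F [ 0.2  1.1 -0.2]
```

View pics/d4.png

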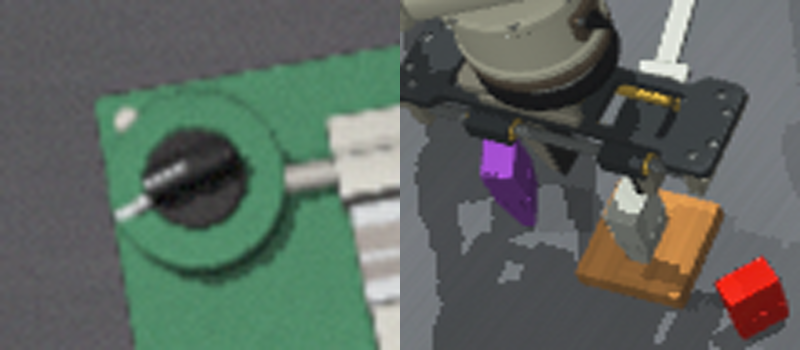

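The dial's white nose tip now runs straight into the index line at (147,199)–(117,216), so the dial is set. The wedge stands in the rack at (640,215), just under the gripper.

```bash
python3 -m jog '[[0,[0,0,1],0],[0,[0,0,1],0]]'; python3 -c "
from h import *
go(469,-314,63,1.786)"
```

```text
time: 7.7
tool_pos: [475.3, -312.5, 176.6]
orientation: [0.626, 0.78, 0.0, -0.002]
ft_force: [0.4, -0.1, -0.0]
grip_width: 0.504
gripper_force: 0.0
t 7.7 shift cm [-0.05 -0.63 11.36] spin 0.003 F [ 0.4 -0.1 -0. ]
```

```bash
python3 -m jog '[[0,[0,-0.6,0],0],[0,[0,-0.6,4],0],[0,[0,-0.6,6],0],[0,[0,-0.6,9],0],[0,[0,-0.6,11.4],0],[0,[0,-0.6,11.4],0],[0,[0,-0.6,11.4],0]]'; python3 -m jog '[[1,[0,0,0],0],[1,[0,0,0],0],[1,[0,0,0],0],[1,[0,0,0],0],[1,[0,0,0],0]]';python3 -c "
from h import *
go(469,-314,63,1.786)"
```

```text
time: 8.4
tool_pos: [470.0, -314.8, 65.3]
orientation: [0.626, 0.78, -0.0, 0.0]
ft_force: [0.7, -0.2, 0.5]
grip_width: 0.499
gripper_force: 0.0
time: 8.9
tool_pos: [469.2, -316.2, 65.5]
orientation: [0.626, 0.78, -0.001, -0.0]
ft_force: [-4.8, -1.5, 6.2]
grip_width: 0.236
gripper_force: 30.0
t 8.9 shift cm [0.22 0.03 0.25] spin 0.002 F [-4.8 -1.5  6.2]
```

```bash
python3 -m jog '[[1,[0,0,-2],0],[1,[0,0,-6],0],[1,[0,0,-10],0],[1,[0,0,-13],0],[1,[0,0,-13],0],[1,[0,0,-13],0]]';python3 -c "
from h import *
s=get_state();print(s['tool_pos'],s['ft_force'],s['grip_width'])
t=cv2.imread('pics/f4t.png')[160:245,255:335];s=cv2.imread('pics/f4s.png')[205:290,240:320]
cv2.imwrite('pics/d5.png',np.hstack([cv2.resize(a,(400,425),interpolation=cv2.INTER_CUBIC) for a in(t,s)]))"
```

```text
time: 9.5
tool_pos: [469.6, -315.0, 193.4]
orientation: [0.626, 0.78, 0.0, -0.0]
ft_force: [-0.0, -0.1, -3.6]
grip_width: 0.237
gripper_force: 30.0
[ 469.63268666 -314.97757988  193.35067192] [-0.01564143 -0.13252737 -3.59949841] 0.2370476339718524
```

View pics/d5.png

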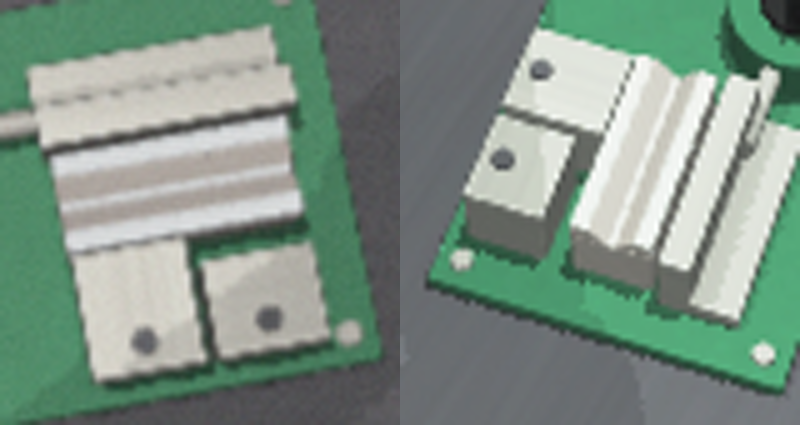

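Run:
```python
from h import *
D={n:get_image(n) for n in("top","scene")}
off={"top":(255,160),"scene":(240,205)}
px=lambda n,c:np.array(off[n])+(np.array(c)+.0)/5
fit=lambda P,o,ns:least_squares(lambda p:np.concatenate([(proj(D[n],T(p,P))-px(n,o[n])).ravel() for n in ns]),[560,-50,.18])
S=[[-17.5,26,61],[27.5,26,61],[27.5,-26,61],[-17.5,-26,61]]
so={"top":[(220,360),(203,258),(310,242),(330,345)],"scene":[(100,116),(175,133),(145,217),(67,195)]}
die=[[-22.5,55,61],[22.5,55,61],[22.5,-55,61],[-22.5,-55,61]]
do={"top":[(70,250),(50,155),(287,118),(302,213)],"scene":[(235,58),(312,75),(258,258),(172,220)]}
for nm,P,o in(("slim",S,so),("die",die,do)):
    for ns in(["top"],["scene"],["top","scene"]):
        r=fit(P,o,ns);print(nm,ns,r.x.round(3),r.fun.round(1))
bed=[569.2,-24.4,.178]
c,s=np.cos(.178),np.sin(.178)
for n,p in(("top",(203,258)),("top",(310,242)),("scene",(175,133)),("scene",(145,217)),("top",(70,250)),("top",(302,213)),("scene",(235,58)),("scene",(172,220))):
    w=back(D[n],px(n,p),61)[:2]-bed[:2];print(n,p,(np.array([[c,s],[-s,c]])@w).round(1))
```

```text
slim ['top'] [ 5.03887e+02 -6.52660e+01  1.54000e-01] [-0.5 -0.3 -0.2  0.7  0.7  0.4 -0.  -0.8]
slim ['scene'] [ 5.06852e+02 -6.40020e+01  2.13000e-01] [-0.5 -0.6  0.5  0.3  0.4  0.1 -0.3  0.1]
slim ['top', 'scene'] [ 5.05143e+02 -6.46940e+01  1.77000e-01] [-0.5 -0.6 -0.7  0.5  0.1 -0.3 -0.1 -1.7 -0.8 -0.7  0.   0.6 -0.8  0.3
 -1.3 -0.3]
die ['top'] [ 5.62972e+02 -2.43920e+01  1.60000e-01] [-0.6  0.2  0.3 -0.  -0.  -0.1  0.3 -0. ]
die ['scene'] [ 5.64382e+02 -2.40410e+01  2.13000e-01] [-0.  -0.5  0.5  0.2 -0.6 -1.4  0.1  1.7]
die ['top', 'scene'] [ 5.63602e+02 -2.42200e+01  1.82000e-01] [-0.3  0.4  0.1  0.3 -0.4 -0.9  0.3 -0.9  0.4 -0.6  0.8  0.5 -1.6 -1.4
 -0.8  1.2]
top (203, 258) [-41.9  -4.2]
top (310, 242) [-43.4 -53.9]
scene (175, 133) [-43.3  -0.6]
scene (145, 217) [-41.  -52.9]
top (70, 250) [-27.5  55.2]
top (302, 213) [-29.6 -52.8]
scene (235, 58) [-28.5  53.8]
scene (172, 220) [-27.1 -50. ]
```

```bash
python3 -c "
from h import *
w=T([569.2,-24.4,.178],[[-35.2,-29,0],[-32.7,-29,0]]);print(w)
go(w[0,0],w[0,1],150,1.749)"
```

```text
[[539.69095195 -59.17435957   0.        ]
 [542.15145141 -58.73170574   0.        ]]
t 9.6 shift cm [23.34 12.43  4.22] spin 0.039 F [-0.3  0.3 -3.5]
```

```bash
python3 -m jog '[[1,[23.3,12.4,0],0.04],[1,[23.3,12.4,0],0.04],[1,[23.3,12.4,0],0.04],[1,[23.3,12.4,0],0.04],[1,[23.3,12.4,0],0.04],[1,[23.3,12.4,0],0.04],[1,[23.3,12.4,2],0.04],[1,[23.3,12.4,4.2],0.04]]';python3 -m jog '[[1,[0,0,0.5],0],[1,[0,0,1],0],[1,[0,0,1],0]]';python3 -c "
from h import *
go(539.7,-59.2,127,1.749)
D=[get_image(n) for n in('top','scene')]
cv2.imwrite('pics/d6.png',np.hstack([cv2.resize(D[0]['img'][160:245,255:335,::-1],(400,425)),cv2.resize(D[1]['img'][190:290,230:324,::-1],(400,425),interpolation=cv2.INTER_CUBIC)]))"
```

```text
time: 10.4
tool_pos: [540.3, -60.5, 150.7]
orientation: [0.641, 0.767, -0.0, -0.001]
ft_force: [0.1, -0.7, -3.6]
grip_width: 0.235
gripper_force: 30.0
time: 10.7
tool_pos: [540.3, -61.4, 141.9]
orientation: [0.642, 0.767, -0.0, -0.001]
ft_force: [1.1, -0.6, -3.0]
grip_width: 0.236
gripper_force: 30.0
t 10.7 shift cm [ 0.23 -0.02  1.49] spin -0.002 F [ 1.1 -0.6 -3. ]
```

View pics/d6.png

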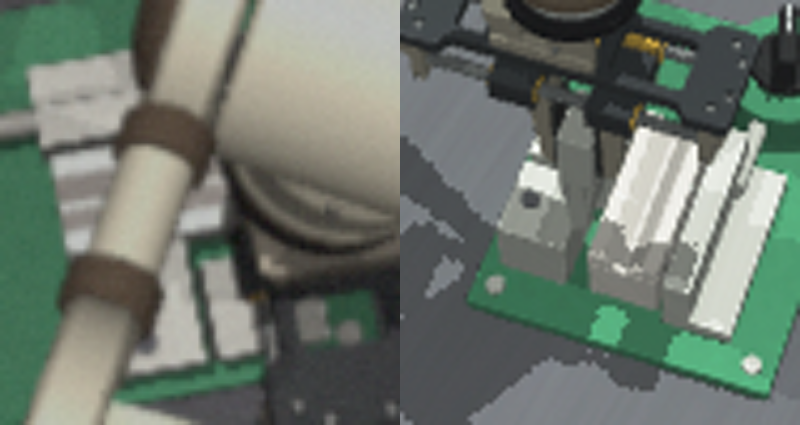

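The scene view shows the wedge at (575,170) hanging over the gap beside the slim stop, with its foot near (577,235). I descend gently and watch the force.

```bash
python3 -m jog '[[1,[0.2,0,1],0],[1,[0.2,0,1.6],0],[1,[0.2,0,1.9],0],[1,[0.2,0,2.2],0],[1,[0.2,0,2.5],0],[1,[0.2,0,2.7],0]]';python3 -c "
from h import *
go(539.7,-59.2,127,1.749)"
```

```text
time: 11.4
tool_pos: [540.4, -59.2, 115.4]
orientation: [0.642, 0.767, -0.0, -0.0]
ft_force: [-0.4, -0.1, -3.6]
grip_width: 0.24
gripper_force: 30.0
t 11.4 shift cm [ 0.02 -0.07 -1.16] spin -0.001 F [-0.4 -0.1 -3.6]
```

```bash
python3 -m jog '[[1,[0,0,0.4],0],[1,[0,0,0.8],0],[1,[0,0,1.2],0],[1,[0,0,1.4],0],[1,[0,0,1.4],0]]';python3 -c "
from h import *
go(540.5,-59,95,1.749)"
```

```text
time: 11.9
tool_pos: [540.0, -59.1, 101.0]
orientation: [0.642, 0.767, -0.0, -0.001]
ft_force: [-0.9, -1.1, -3.4]
grip_width: 0.24
gripper_force: 30.0
t 11.9 shift cm [0.   0.05 0.6 ] spin -0.001 F [-0.9 -1.1 -3.4]
```

```bash
python3 -m jog '[[1,[0,0.05,0.4],0],[1,[0,0.1,0.8],0],[1,[0,0.15,1.2],0],[1,[0,0.15,1.2],0],[1,[0,0.15,1.2],0]]';python3 -c "
from h import *
go(542.1,-58.7,76,1.749)"
```

```text
time: 12.4
tool_pos: [541.9, -58.9, 89.5]
orientation: [0.642, 0.767, 0.0, -0.0]
ft_force: [-0.8, -0.5, -2.8]
grip_width: 0.238
gripper_force: 30.0
t 12.4 shift cm [0.02 0.02 1.35] spin -0.001 F [-0.8 -0.5 -2.8]
```

```bash
python3 -m jog '[[1,[0,0.05,0.3],0],[1,[0,0.1,0.6],0],[1,[0,0.1,0.8],0],[1,[0,0.1,0.8],0],[1,[0,0.1,0.8],0]]';python3 -c "
from h import *
go(542.1,-58.7,76,1.749)"
```

```text
time: 12.9
tool_pos: [542.5, -58.7, 81.3]
orientation: [0.642, 0.767, -0.0, -0.0]
ft_force: [-1.3, -0.1, -3.4]
grip_width: 0.237
gripper_force: 30.0
t 12.9 shift cm [ 0.01 -0.04  0.53] spin -0.001 F [-1.3 -0.1 -3.4]
```

```bash
python3 -m jog '[[1,[0,0,0.15],0],[1,[0,0,0.3],0],[1,[0,0,0.4],0],[1,[0,0,0.4],0]]';python3 -m jog '[[1,[0,0,0.1],0],[1,[0,0,0.2],0],[1,[0,0,0.2],0]]'
```

```text
time: 13.3
tool_pos: [542.1, -58.8, 77.1]
orientation: [0.642, 0.767, -0.001, -0.001]
ft_force: [-3.8, -2.3, -3.3]
grip_width: 0.233
gripper_force: 30.0
time: 13.6
tool_pos: [542.0, -58.8, 75.2]
orientation: [0.642, 0.767, -0.001, -0.001]
ft_force: [-5.4, -1.1, -1.5]
grip_width: 0.24
gripper_force: 30.0
```

```bash
python3 -m jog '[[1,[0,-0.04,0.1],0],[1,[0,-0.05,0.2],0],[1,[0,-0.05,0.2],0]]';python3 -m jog '[[1,[0,0,0.1],0],[1,[0,0,0.2],0],[1,[0,0,0.2],0]]'; python3 -c "
from h import *
print(get_state()['ft_torque'])"
```

```text
time: 13.9
tool_pos: [542.0, -59.0, 74.1]
orientation: [0.642, 0.767, -0.0, -0.0]
ft_force: [-7.0, -0.9, 2.0]
grip_width: 0.236
gripper_force: 30.0
time: 14.2
tool_pos: [542.1, -59.2, 73.1]
orientation: [0.642, 0.767, -0.001, -0.0]
ft_force: [-9.8, -0.9, 8.9]
grip_width: 0.24
gripper_force: 30.0
[-0.19278354  1.88853987  0.03660287]
```

```bash
python3 -m jog '[[1,[0,-0.05,0.05],0],[1,[0,-0.1,0.1],0],[1,[0,-0.1,0.1],0],[1,[0,-0.1,0.1],0]]'; python3 -c "
from h import *
s=get_state();print(s['ft_torque'],s['tool_pos'],s['ft_force'])
D=[get_image(n) for n in('top','scene')]
cv2.imwrite('pics/d7.png',np.hstack([cv2.resize(D[0]['img'][150:245,200:290,::-1],(400,425)),cv2.resize(D[1]['img'][170:290,230:343,::-1],(400,425),interpolation=cv2.INTER_CUBIC)]))"
```

```text
time: 14.6
tool_pos: [542.0, -59.3, 72.9]
orientation: [0.642, 0.767, 0.0, 0.0]
ft_force: [-9.8, 0.2, 11.9]
grip_width: 0.238
gripper_force: 30.0
[0.08929087 1.78494991 0.02718125] [542.03069466 -59.27104754  72.9344834 ] [-9.8322743   0.2401339  11.89118431]
```

View pics/d7.png

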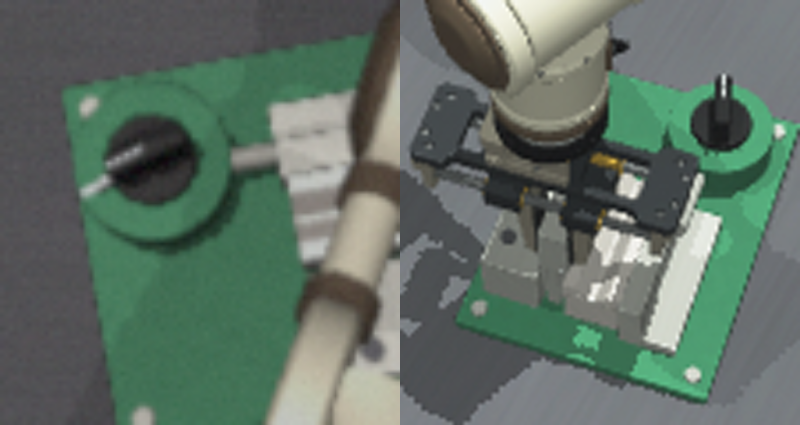

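```bash
python3 -m jog '[[1,[0,-0.1,0],0],[1,[0,-0.15,0],0],[1,[0,-0.15,0],0],[1,[0,-0.15,0],0]]'; python3 -m jog '[[1,[0,0,0.05],0],[1,[0,0,0.1],0],[1,[0,0,0.1],0],[1,[0,0,0.1],0]]';python3 -c "
from h import *
s=get_state();print(s['ft_torque'],s['tool_pos'],s['ft_force'])"
```

```text
time: 15.1
tool_pos: [542.0, -59.3, 73.0]
orientation: [0.642, 0.767, 0.001, 0.002]
ft_force: [-4.8, 1.7, 7.4]
grip_width: 0.235
gripper_force: 30.0
time: 15.5
tool_pos: [542.0, -59.4, 72.8]
orientation: [0.642, 0.767, 0.001, 0.002]
ft_force: [-6.9, 2.1, 12.7]
grip_width: 0.237
gripper_force: 30.0
[0.38931498 1.22574758 0.03382138] [541.98362204 -59.37869163  72.7526814 ] [-6.92667991  2.09348475 12.69698085]
```

```bash
python3 -m jog '[[1,[0,-0.1,0.1],0],[1,[0,-0.1,0.2],0],[1,[0,-0.1,0.2],0],[1,[0,-0.1,0.2],0],[1,[0,-0.1,0.2],0]]';python3 -c "
from h import *
s=get_state();print(s['ft_torque'],s['tool_pos'],s['ft_force'])
D=get_image('scene')['img'][:,:,::-1]
cv2.imwrite('pics/d8.png',cv2.resize(D[205:285,235:335],(800,600),interpolation=cv2.INTER_CUBIC))"
```

```text
time: 16.0
tool_pos: [542.1, -59.7, 71.9]
orientation: [0.642, 0.767, 0.002, 0.003]
ft_force: [-6.9, 2.9, 18.0]
grip_width: 0.242
gripper_force: 30.0
[0.55067833 1.2471314  0.09422494] [542.09301557 -59.72710485  71.87793325] [-6.88792328  2.93201455 18.04105365]
```

View pics/d8.png

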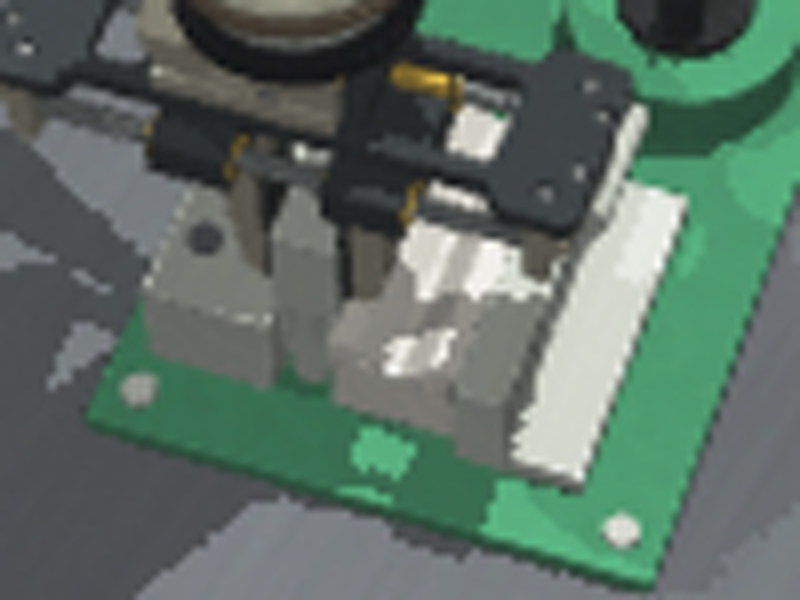

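The wedge is seated in the slim gap, with its foot close to the bed at (310,380). The die meets the fence with no gap at (455,370), and the arm is holding a push of about 20 N.

```bash
python3 -c "
from rig import *
print(finish_job())"
```

```text
the job is handed in; nothing more can be done
None
```

The job is handed in at about 16 s: the dial's pointer is on its white line, and the wedge is jammed in the slim-stop gap with its foot just above the bed. The die shows no gap at the fence, and the arm is still gripping the wedge and pushing down with about 20 N. The hand-in returned no verdict.

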